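# Fit the warp roller into the bead loom and set its pawl

## Robot

A 6-joint arm with a two-finger parallel gripper is mounted at the origin on the work surface; the furniture and walls round the work are solid. World frame = base frame: x ahead of the robot, y to its left, z up, the work surface at z = 0. Lengths are in mm, angles in rad, forces in N, time in s.
With the tool pointing down it reaches from about 350 to 975 mm from the base axis. Payload 7.1 kg.
Tool frame: the origin (TCP) lies at the very end of the fingers, on their centre line; the grasp point (between the pads) lies 19 mm behind it; z points along the fingers, y is the direction in which the jaws open and shut (so a half turn about z gives the same grasp; the last joint's range is limited). The gripper opens to 88 mm and grips with 3 to 60 N. Pads are 20 mm wide; open, the fingers measure 115 mm over their backs; the gripper's body (75 mm by 178 mm) begins 61 mm behind the grasp point.
Start: joints at [-1.259, 0.423, 1.63, -0, 1.089, -0.019], TCP at [203.017, -591.091, 222.675] pointing down, gripper open.
Joint ranges: [-3, 3], [-0.9, 2.11], [0.09, 2.58], [-1.31, 4.45], [0.11, 2.69], [-2.54, 2.54]. Speed limits (rad/s): [2.39, 2.39, 3.01, 3.14, 3.14, 3.14].

## Interface

Orientations are given as a rotation vector (axis times angle).
In Python, from workcell import ctrl, imaging gives the robot as it stands. The module is installed in compiled form; this text tells all that it offers.
- The arm moves only by the shell command python3 -m pendant 'ROWS'. ROWS is JSON, a list of rows, each an object with "turn": the turn, a rotation vector about the world's x, y, z in rad, a list of three; "dp": the shift along the world's x, y, z in m, a list of three; "claw": the finger opening in m, from 0 to 0.0878. A call has 1 to 8 rows; each row is the pose to reach, as a shift and turn from the pose commanded when the call began; what a row does not reach only later rows make up. A row lasts 1/10 s, in which the tool goes at most 50 mm and 8.59 degrees, less where a joint would pass 70% of its speed; a pose out of reach is approached as far as the arm can. A call with a gripper value outside its range is refused whole. The fingers move at their own pace and stop on an object; the grip force is fixed at half the most. Time passes only in rows, so rows that repeat a pose let the fingers close. It gives the time, the measured TCP pose, the force and the opening at its end, in the units of the state.
- ctrl.get_obs(): the state, without advancing time (a new reading comes with each control period).
- imaging.get_image(name): name is "scene" or "top"; returns a dict with "pixels" (400x640x3 uint8, blue, green, red), "fov_y" (degrees; the focal length in pixels is half the picture's height over the tangent of half this angle, whatever the lens; pixels are square), "cx", "cy" (the principal point, pixels), "xyz" and "rotation" of the camera in the world. Camera axes: x right, y up, looking along -z (the intrinsics and any distortion apply to the point x, -y, -z); pixel columns grow to the right and rows downward; lengths in mm; the calibration is good to about 2 mm. A picture is of the moment at which its call begins. There is no depth.
- ctrl.close_job(): hands the job in, once; it reports no verdict.
The state is a dict: "t": time; "qpos": joint angles; "qvel": joint speeds; "joint_torque": joint torques, N m; "ee_pos": TCP position; "orientation": TCP orientation; "ft_force": force on the tool from outside, world axes, zero at the start; "moment": the same for the moment, N m; "width": finger opening in mm.
Only numpy, scipy, OpenCV 4.12 (cv2) and the standard library are available. Lean on these libraries where they do the work, as an engineer would, in place of code of your own. Each camera call takes 0.05 s, during which the arm holds its last target.

## Task

The bead loom's near roller is lying loose on the table in front of the loom. Lower it (do not drop it) into the open slots at the loom's empty near end, its brass toothed wheel on the side where the pawls are, until both steel ends rest on the bottoms of their slots, and let go. Then flip the raised steel pawl over by its black knob so that it lies on the toothed wheel; leave the pot and the bead tube where they are.

Things in the scene. Friction and masses are not known exactly. Their poses are not given: they have to be found in the camera images.
- loom: wooden bead loom, fixed, standing askew. Origin on the table midway between its slots; x along its two upright cheeks to the empty end (toward the robot and to its right), y to the pawl side (away and right). Sizes in mm: cheeks x -117 to 148, 12 thick, 78 high, inner faces at y -50, 50. Open slots at x = 85 (empty) and -85 (roller in place, its pawl on its wheel). A comb bar at x = 24 has pins 93 high
- roller: loose wooden roller, 0.15 to 0.31 kg, lying with its axis level, 24 mm above the table; origin on the axis at its middle, y along the axis to the toothed wheel (away from the robot and right). Round wood 33 mm thick, y -47 to 47; steel journals 12 thick to y -65.5 and 65.5; brass toothed wheel 50 across at y 65.5 to 78; octagonal wooden hand wheel 48 across flats at y -65.5 to -82.5. Seated, it has 3 mm play each way along y
- roller_wheel_end (a point): middle of the journal on the roller's wheel end, on the axis (roller y = +56 mm)
- roller_knob_end (a point): middle of the journal on the roller's hand-wheel end, on the axis (roller y = -56 mm)
- slot_wheel_side (a point): seat of roller_wheel_end: where it lies when fully home in the empty slot of the pawl-side cheek, mid thickness, 58 mm above the table. The slot is 14 wide, its mouth flared to about 30; its bottom is 6 below this point, the cheek's top 20 above. Axes as the loom's
- slot_knob_side (a point): the same for roller_knob_end, in the other cheek's empty slot. (Beside the loom's things, mind the cabinet at the robot's left: one drawer is open, and its handle, x 110 to 164, y 183 to 197, z 176 to 188 mm from the robot's base, is so close that an arm with a wide shoulder strikes it when its base joint turns left)
- pawl (a joint): hinge of the raised pawl, a steel arm 40 mm long outside the pawl-side cheek. 0: raised, leaning a little back on its stop, 70 degrees up from loom +x (past the empty end); grows (rad) as the arm swings over the top toward the slots. Upright at 0.35; beyond, it falls by its own weight (30 g) onto the seated roller's wheel and rests at about 1.5 to 1.7; with no roller, at 2.1
- pawl_knob (a point): middle of the raised pawl's black knob, a round peg 11 mm thick, 17 mm long along loom y, 30 mm from the pivot on the arm's outer side; moves with the pawl. The knob spans loom y 72.5 to 89.5 (mm; the cheek's outer face is at 62)
- pawl_pivot (a point): pivot of the raised pawl, 48 mm from the empty slots toward loom +x, at loom x = 133, 72 mm above the table, on the inner face of the pawl, 3 mm outside the cheek
- bead_tube: capped glass tube of beads, 16 mm thick, 74 mm long, lying on the table inside the loom, between the cheeks; origin at the middle of its foot end
- frost_pot: frosted round screw pot, 50 mm wide, 38 mm high, standing right of the loom; origin under its centre

How it is judged:
By the outcome, as a careful person would: the job done as asked, in the order asked, and still so for the second after the job is handed in, with the robot touching nothing.
It also fails if it takes over 45 s, if anything falls off the work surface, if the arm or the gripper's body presses on something with over 40 N, if the wrist force passes 120 N, or if a joint passes its speed limit or range.

## Working session

There is one attempt and no reset: what is moved stays moved. The work goes in short steps, Python scripts to look and compute and a shell command to move; the robot and the scene stay as the last step left them, time stands still between calls to the robot, and variables do not carry over. Pictures are saved under pics/ and viewed, and the job is handed in when it is done.

```bash
mkdir -p pics; python3 - <<'E'
from workcell import ctrl, imaging
import cv2
o=ctrl.get_obs(); print(o)
for n in ("scene","top"):
    d=imaging.get_image(n); cv2.imwrite(f"pics/{n}0.png",d["pixels"]); print({k:v for k,v in d.items() if k!="pixels"})
E
```

```text
{'t': 0.0, 'qpos': array([-1.25900296e+00,  4.23855071e-01,  1.63070924e+00, -1.73137003e-06,
        1.08861586e+00, -1.89941481e-02]), 'qvel': array([ 0.00027717,  0.00020572, -0.00033999,  0.00070043,  0.00031728,
        0.0007004 ]), 'joint_torque': array([ 3.46204852e-04, -5.44627798e+01, -2.73663282e+01,  6.44761068e-02,
        2.27723038e-02, -1.12871030e-04]), 'ee_pos': array([ 202.84263725, -590.5577182 ,  221.88526793]), 'orientation': array([-3.09717213e+00, -5.16976806e-01,  3.65968239e-04]), 'ft_force': array([-0.29390483, -0.08705897, -0.36429105]), 'moment': array([-0.01613499, -0.02902905,  0.02410553]), 'width': 87.59781213816633}
{'fov_y': 43.848991995858825, 'cx': 316.71477661263816, 'cy': 197.5660030822511, 'xyz': array([-126.80248915, -467.19225973,  704.22892837]), 'rotation': array([ 0.73938865, -0.48335888, -1.06627558])}
{'fov_y': 48.602585649097456, 'cx': 321.5549846675646, 'cy': 205.9566748564666, 'xyz': array([ 324.86687231, -178.9340631 ,  944.97468286]), 'rotation': array([ 0.11952205, -0.11383677, -1.57893551])}
```

View pics/scene0.png

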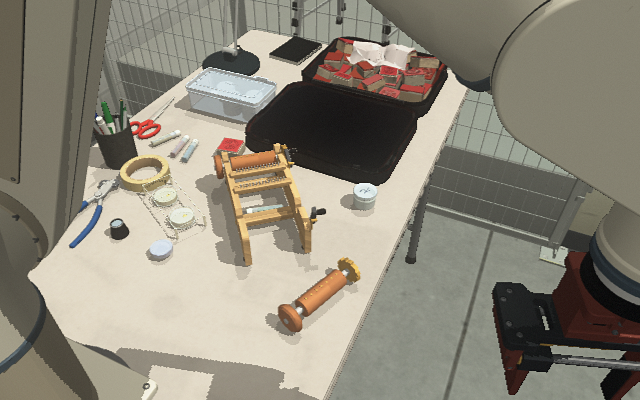

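View pics/top0.png

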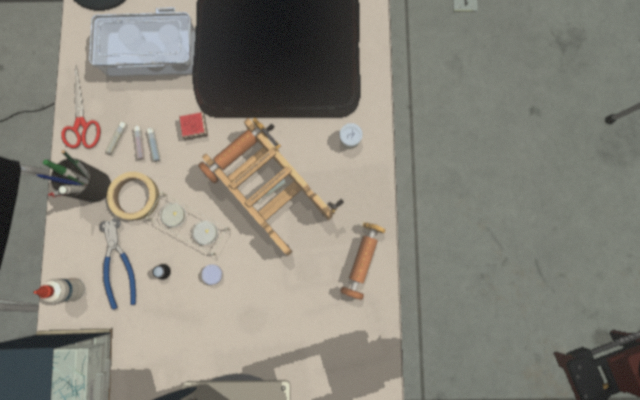

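```bash
python3 - <<'E'
import cv2
a=cv2.imread("pics/top0.png")[110:310,190:400]; cv2.imwrite("pics/topc.png",cv2.resize(a,None,fx=3,fy=3,interpolation=cv2.INTER_CUBIC)[:600])
a=cv2.imread("pics/scene0.png")[135:335,200:400]; cv2.imwrite("pics/scc.png",cv2.resize(a,None,fx=3,fy=3,interpolation=cv2.INTER_CUBIC))
E
```

```text
(no output)
```

View pics/topc.png

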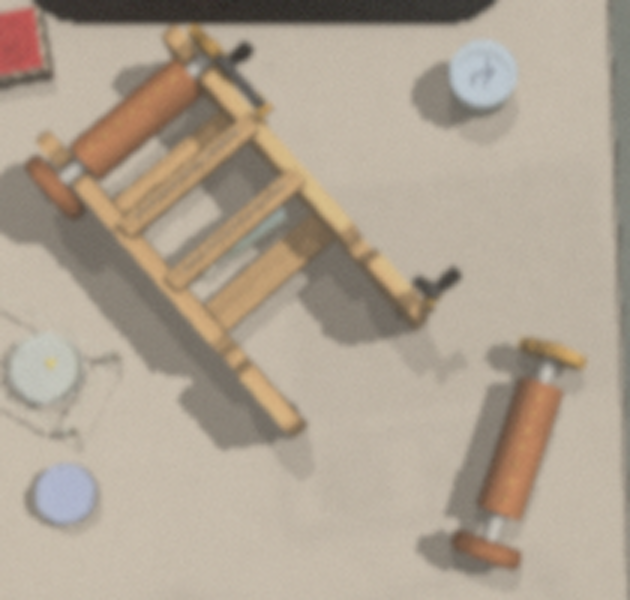

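View pics/scc.png

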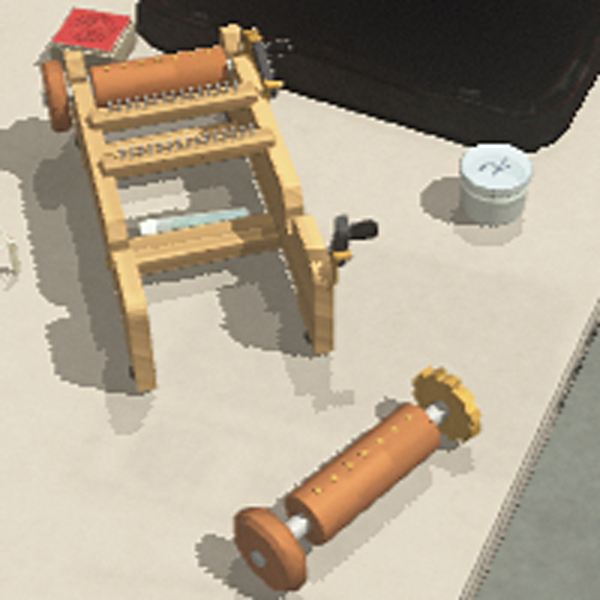

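```bash
cat > h.py <<'E'
import numpy as np, cv2
from scipy.spatial.transform import Rotation as R
from workcell import ctrl, imaging
def cam(n):
    d=imaging.get_image(n); d["f"]=200/np.tan(np.radians(d["fov_y"]/2)); d["R"]=R.from_rotvec(d["rotation"]).as_matrix(); return d
def ray(d,p):
    v=d["R"]@np.array([(p[0]-d["cx"])/d["f"],-(p[1]-d["cy"])/d["f"],-1]); return d["xyz"],v/np.linalg.norm(v)
def onz(d,p,z):
    o,v=ray(d,p); return o+v*(z-o[2])/v[2]
def tri(d1,p1,d2,p2):
    A=np.zeros((3,3));b=np.zeros(3);L=[]
    for d,p in((d1,p1),(d2,p2)):
        o,v=ray(d,p);M=np.eye(3)-np.outer(v,v);A+=M;b+=M@o;L.append((o,v))
    x=np.linalg.solve(A,b); o,v=L[0]; return x,2*np.linalg.norm(np.cross(x-o,v))
def proj(d,X):
    c=d["R"].T@(np.asarray(X)-d["xyz"]); return np.array([d["cx"]+d["f"]*c[0]/-c[2],d["cy"]-d["f"]*c[1]/-c[2]])
def crop(d,x,y,w,h,k,name):
    cv2.imwrite("pics/"+name,cv2.resize(d["pixels"][y:y+h,x:x+w],None,fx=k,fy=k,interpolation=cv2.INTER_CUBIC))
E
python3 - <<'E'
from h import *
t=cam("top");s=cam("scene")
crop(t,250,170,90,90,6,"t1.png");crop(s,230,195,100,75,7,"s1.png")
T=lambda x,y:(190+x/3,110+y/3); S=lambda x,y:(200+x/3,135+y/3)
for n,a,b in [("wheel j",T(546,370),S(433,413)),("knob j",T(490,528),S(300,528)),("slot w",T(360,245),S(303,215)),("slot k",T(235,353),S(120,250))]:
    print(n,tri(t,a,s,b),onz(t,a,24))
E
```

```text
wheel j (array([ 404.09378851, -281.52812756,   24.36152202]), np.float64(1.8463243708408765)) [ 403.67351351 -280.75268251   24.        ]
knob j (array([ 298.25364915, -243.23588453,   23.21273864]), np.float64(8.376249212169547)) [ 296.15341756 -239.57087819   24.        ]
slot w (array([ 487.57511299, -155.32708546,   61.89834959]), np.float64(4.535454830111989)) [ 493.33743711 -152.28172945   24.        ]
slot k (array([414.00873906, -68.84417298,  60.6000713 ]), np.float64(0.998602050132212)) [417.98479782 -64.72241803  24.        ]
```

View pics/t1.png

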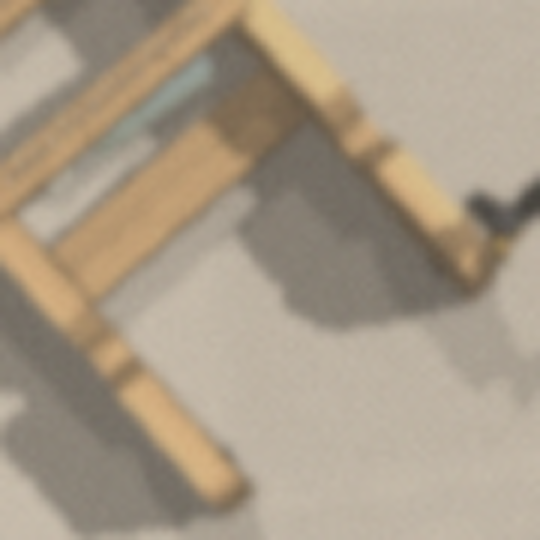

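View pics/s1.png

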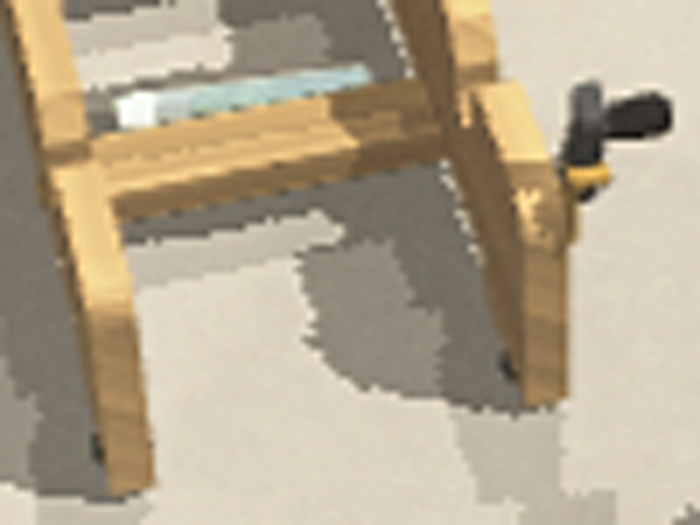

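```bash
cat >> h.py <<'E'
def rect(d,z,x0,x1,y0,y1,k):
    # image: up=+x, right=-y ; k px/mm
    P=np.array([[x1,y1],[x1,y0],[x0,y0],[x0,y1]],float)
    src=np.array([proj(d,[p[0],p[1],z]) for p in P],np.float32)
    dst=np.array([[(y1-p[1])*k,(x1-p[0])*k] for p in P],np.float32)
    return cv2.warpPerspective(d["pixels"],cv2.getPerspectiveTransform(src,dst),(int((y1-y0)*k),int((x1-x0)*k)),flags=cv2.INTER_CUBIC)
E
python3 - <<'E'
from h import *
for n in("top","scene"):
    d=cam(n); im=rect(d,78,340,680,-260,120,2)
    for y in range(-240,120,40): cv2.line(im,((120-y)*2,0),((120-y)*2,680),(255,0,0),1); cv2.putText(im,str(y),((120-y)*2,12),0,.4,(0,0,255))
    for x in range(360,680,40): cv2.line(im,(0,(680-x)*2),(760,(680-x)*2),(255,0,0),1); cv2.putText(im,str(x),(0,(680-x)*2),0,.4,(0,0,255))
    cv2.imwrite(f"pics/r_{n}.png",im[80:])
E
```

```text
(no output)
```

View pics/r_top.png

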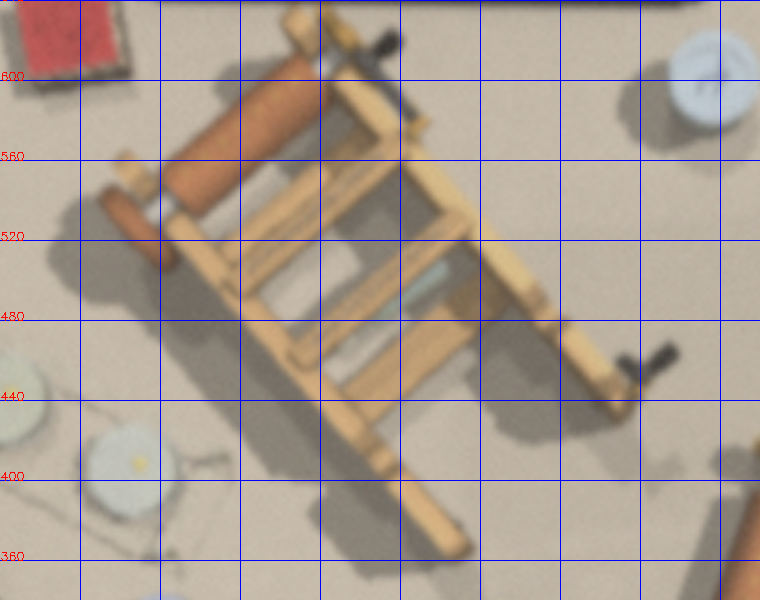

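View pics/r_scene.png

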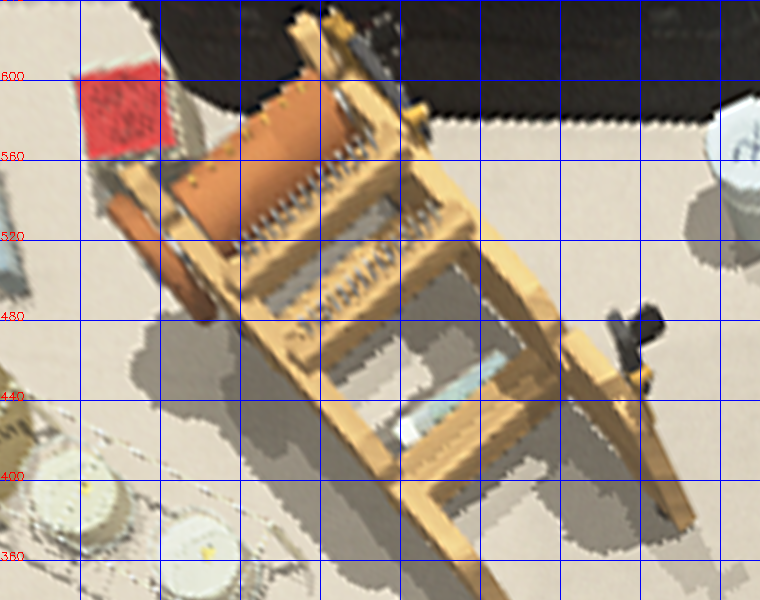

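```bash
python3 - <<'E'
from h import *
k=4
d=cam("top"); im=rect(d,78,340,680,-260,120,k)
# straighten: rotate so that guessed loom axes align ; view and profile
ang=np.radians(41.0); ex=np.array([-np.cos(ang),-np.sin(ang)]); ey=np.array([np.sin(ang),-np.cos(ang)])
o=np.array([518.,-52])
def warp(d,z,k=4):
    pts=[(-150,80),(170,80),(170,-100),(-150,-100)]
    src=np.array([proj(d,[*(o+a*ex+b*ey),z]) for a,b in pts],np.float32)
    dst=np.array([[(a+150)*k,(80-b)*k] for a,b in pts],np.float32)
    return cv2.warpPerspective(d["pixels"],cv2.getPerspectiveTransform(src,dst),(320*k,180*k),flags=cv2.INTER_CUBIC)
for n in("top","scene"):
    im=warp(cam(n),78,2.4); im=cv2.resize(im,None,fx=1,fy=1)
    for a in range(-140,170,20):cv2.line(im,(int((a+150)*2.4),0),(int((a+150)*2.4),6 if a%100 else 20),(0,0,255),1)
    for b in range(-90,80,10):cv2.line(im,(0,int((80-b)*2.4)),(6 if b%50 else 20,int((80-b)*2.4)),(0,0,255),1)
    cv2.imwrite(f"pics/w_{n}.png",im)
E
```

```text
Traceback (most recent call last):
cv2.error: OpenCV(4.12.0) :-1: error: (-5:Bad argument) in function 'warpPerspective'
> Overload resolution failed:
>  - Can't parse 'dsize'. Sequence item with index 0 has a wrong type
>  - Can't parse 'dsize'. Sequence item with index 0 has a wrong type
```

```bash
cat >> h.py <<'E'
def loomwarp(d,z,o,ang,k,a0=-150,a1=170,b0=-100,b1=110):
    ang=np.radians(ang); ex=np.array([-np.cos(ang),-np.sin(ang)]); ey=np.array([np.sin(ang),-np.cos(ang)]); o=np.array(o,float)
    pts=[(a0,b1),(a1,b1),(a1,b0),(a0,b0)]
    src=np.array([proj(d,[*(o+a*ex+b*ey),z]) for a,b in pts],np.float32)
    dst=np.array([[(a-a0)*k,(b1-b)*k] for a,b in pts],np.float32)
    im=cv2.warpPerspective(d["pixels"],cv2.getPerspectiveTransform(src,dst),(int((a1-a0)*k),int((b1-b0)*k)),flags=cv2.INTER_CUBIC)
    return im
def ticks(im,k,a0=-150,a1=170,b0=-100,b1=110):
    for a in range(a0+10,a1,10):cv2.line(im,(int((a-a0)*k),0),(int((a-a0)*k),6 if a%50 else 20),(0,0,255),1)
    for b in range(b0+10,b1,10):cv2.line(im,(0,int((b1-b)*k)),(6 if b%50 else 20,int((b1-b)*k)),(0,0,255),1)
    return im
E
python3 - <<'E'
from h import *
for n in("top","scene"):
    im=ticks(loomwarp(cam(n),78,(518,-52),41,2.4),2.4); cv2.imwrite(f"pics/w_{n}.png",im)
E
```

```text
(no output)
```

View pics/w_top.png

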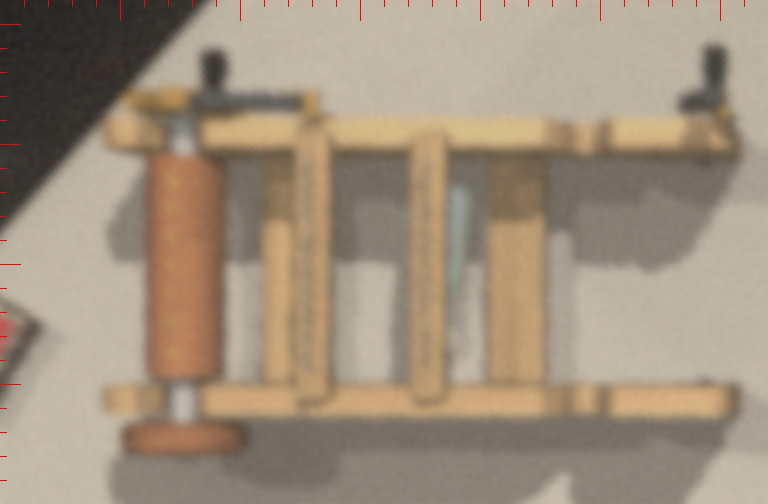

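View pics/w_scene.png

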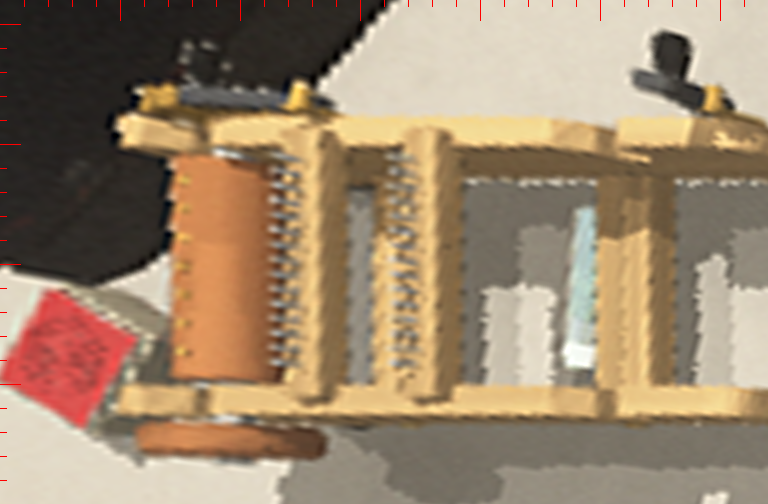

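```bash
python3 - <<'E'
from h import *
for n in("top","scene"):
    d=cam(n)
    im=loomwarp(d,58,(518,-52),41,4,-150,170,-100,110)
    hsv=cv2.cvtColor(im,cv2.COLOR_BGR2HSV)
    for b in (-30,-15,0,15,30):
        row=slice(int((110-b-3)*4),int((110-b+3)*4))
        p=hsv[row].astype(float).mean(0)
        # orange-red wood: hue low, sat high
        m=(p[:,0]<13)&(p[:,1]>110); xs=np.where(m)[0]; xs=xs[xs<400]
        print(n,b,xs.min()/4-150,xs.max()/4-150, (xs.min()+xs.max())/8-150,len(xs)/4)
    cv2.imwrite(f"pics/v_{n}.png",ticks(cv2.resize(im,None,fx=.6,fy=.6),2.4))
E
```

```text
top -30 -93.75 -66.25 -80.0 27.75
top -15 -93.75 -66.5 -80.125 24.75
top 0 -93.75 -66.25 -80.0 22.5
top 15 -94.5 -66.0 -80.25 28.75
top 30 -94.0 -65.75 -79.875 28.5
scene -30 -150.0 -61.75 -105.875 56.75
scene -15 -150.0 -62.0 -106.0 38.25
scene 0 -95.5 -62.0 -78.75 22.25
scene 15 -93.5 -61.5 -77.5 32.0
scene 30 -95.25 -63.25 -79.25 28.0
```

View pics/v_scene.png

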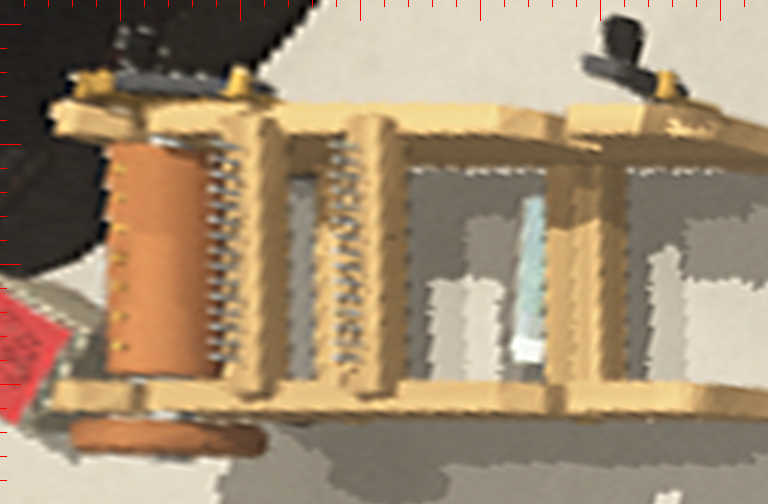

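View pics/v_top.png

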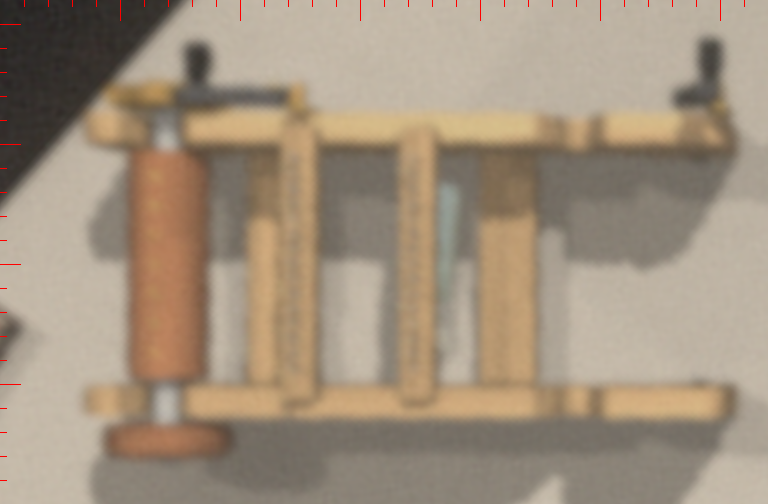

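```bash
python3 - <<'E'
from h import *
# roller axis guess angle: ey dir = (106,-39) => ey=(sin A,-cos A): A=69.8
for n in("top","scene"):
    im=loomwarp(cam(n),24,(350,-261),69.8,3,-90,90,-100,100); cv2.imwrite(f"pics/ro_{n}.png",ticks(im,3,-90,90,-100,100))
E
```

```text
(no output)
```

View pics/ro_top.png

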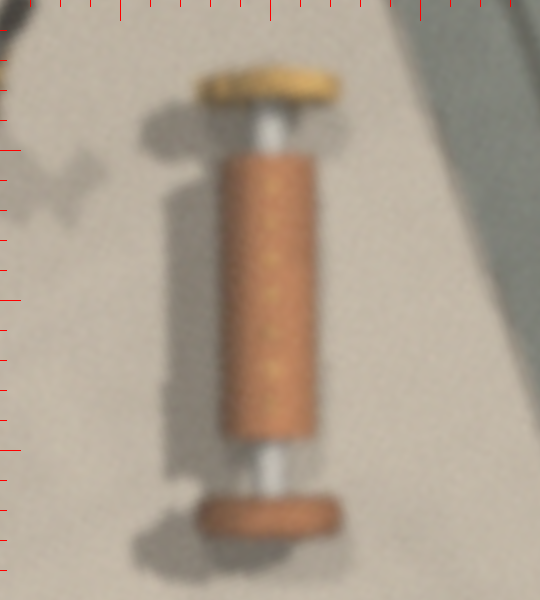

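View pics/ro_scene.png

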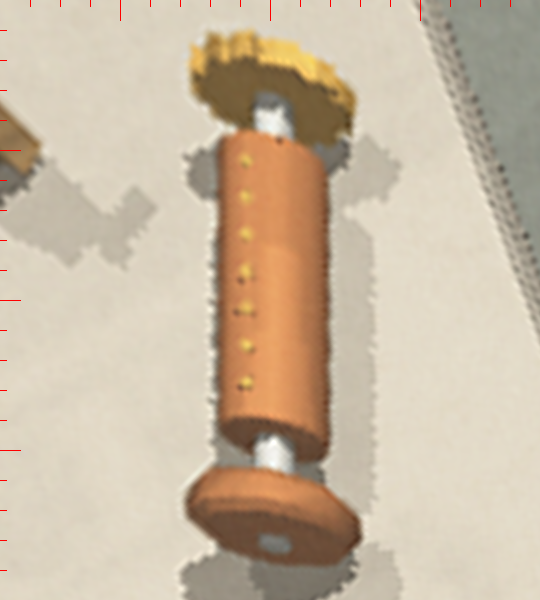

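```bash
python3 -m pendant '[{"dp":[0.1475,0.330,-0.10],"turn":[0,0,-0.684],"claw":0.0875},{"dp":[0.1475,0.330,-0.10],"turn":[0,0,-0.684],"claw":0.0875},{"dp":[0.1475,0.330,-0.10],"turn":[0,0,-0.684],"claw":0.0875},{"dp":[0.1475,0.330,-0.10],"turn":[0,0,-0.684],"claw":0.0875},{"dp":[0.1475,0.330,-0.10],"turn":[0,0,-0.684],"claw":0.0875},{"dp":[0.1475,0.330,-0.10],"turn":[0,0,-0.684],"claw":0.0875},{"dp":[0.1475,0.330,-0.10],"turn":[0,0,-0.684],"claw":0.0875},{"dp":[0.1475,0.330,-0.10],"turn":[0,0,-0.684],"claw":0.0875}]'; python3 - <<'E'
from h import *
for n in("top","scene"):
    d=cam(n); cv2.imwrite(f"pics/m1_{n}.png",d["pixels"])
o=ctrl.get_obs();print(o["ee_pos"],o["t"],o["qpos"],R.from_rotvec(o["orientation"]).as_matrix().round(3))
E
```

```text
t: 1.5
ee_pos: [350.6, -258.0, 121.9]
orientation: [-3.092, 0.549, 0.002]
ft_force: [0.1, -0.8, 0.2]
width: 87.9
[ 350.61689495 -258.15520857  121.91878394] 1.6 [-6.62189266e-01  3.16206532e-01  2.10679431e+00  3.98213015e-04
  7.21013542e-01  1.25766255e+00] [[ 0.94  -0.342 -0.002]
 [-0.342 -0.94   0.002]
 [-0.002 -0.001 -1.   ]]
```

View pics/m1_scene.png

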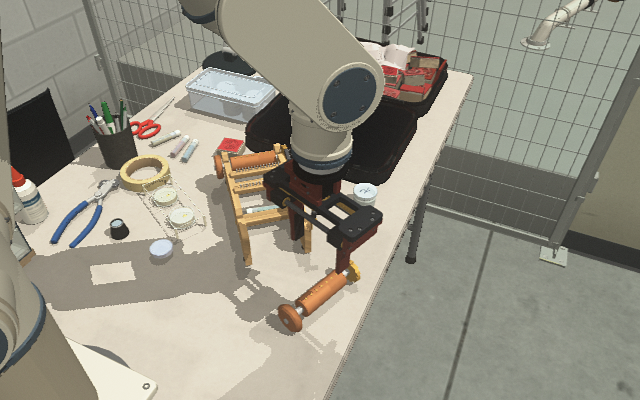

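View pics/m1_top.png

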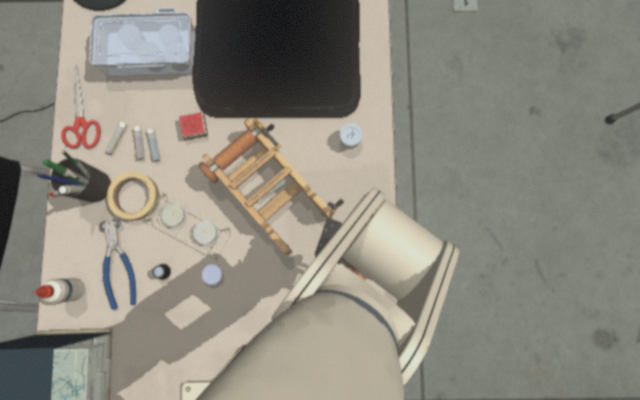

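```bash
python3 -m pendant '[{"dp":[0,0,-0.03],"turn":[0,0,0],"claw":0.0875},{"dp":[0,0,-0.06],"turn":[0,0,0],"claw":0.0875},{"dp":[0,0,-0.08],"turn":[0,0,0],"claw":0.0875},{"dp":[0,0,-0.08],"turn":[0,0,0],"claw":0.0875},{"dp":[0,0,-0.08],"turn":[0,0,0],"claw":0.0875}]'; python3 - <<'E'
from h import *
d=cam("scene"); crop(d,240,220,140,120,5,"m2.png")
o=ctrl.get_obs();print(o["ee_pos"],o["t"])
E
```

```text
t: 2.1
ee_pos: [350.6, -261.8, 43.0]
orientation: [-3.093, 0.553, 0.0]
ft_force: [-0.2, -0.2, -0.2]
width: 87.5
[ 350.95190045 -262.02551586   43.46009512] 2.15
```

View pics/m2.png

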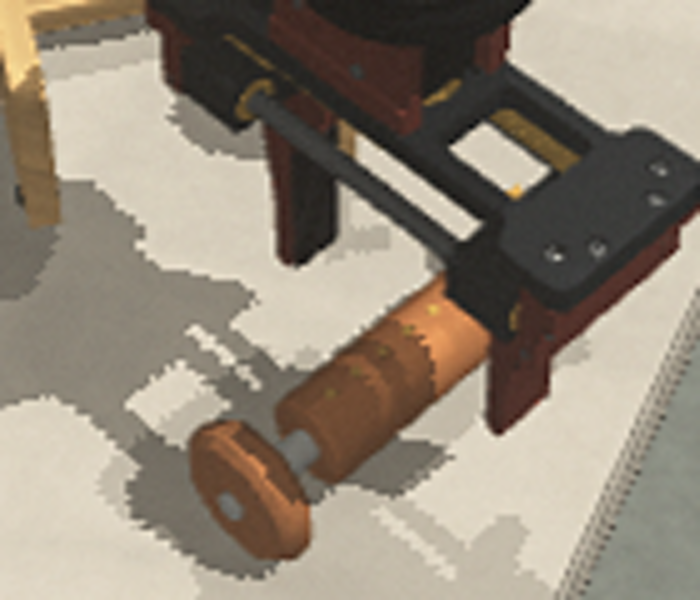

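```bash
python3 -m pendant '[{"dp":[0,0,-0.02],"turn":[0,0,0],"claw":0.0875},{"dp":[0,0,-0.037],"turn":[0,0,0],"claw":0.0875},{"dp":[0,0,-0.037],"turn":[0,0,0],"claw":0.05},{"dp":[0,0,-0.037],"turn":[0,0,0],"claw":0.04},{"dp":[0,0,-0.037],"turn":[0,0,0],"claw":0.03},{"dp":[0,0,-0.037],"turn":[0,0,0],"claw":0.02},{"dp":[0,0,-0.037],"turn":[0,0,0],"claw":0.02},{"dp":[0,0,-0.037],"turn":[0,0,0],"claw":0.02}]'
```

```text
t: 2.95
ee_pos: [350.7, -261.2, 6.1]
orientation: [3.092, -0.552, 0.001]
ft_force: [-0.0, 0.5, -0.1]
width: 43.0
```

```bash
python3 -m pendant '[{"dp":[0,0,0],"turn":[0,0,0],"claw":0.02},{"dp":[0,0,0],"turn":[0,0,0],"claw":0.02},{"dp":[0,0,0],"turn":[0,0,0],"claw":0.02},{"dp":[0,0,0],"turn":[0,0,0],"claw":0.02},{"dp":[0,0,0],"turn":[0,0,0],"claw":0.02},{"dp":[0,0,0],"turn":[0,0,0],"claw":0.02}]'
```

```text
t: 3.55
ee_pos: [350.6, -261.1, 5.7]
orientation: [3.093, -0.552, 0.0]
ft_force: [-0.1, 0.6, 3.5]
width: 32.5
```

```bash
python3 -m pendant '[{"dp":[0,0,0.015],"turn":[0,0,0],"claw":0.02},{"dp":[0,0,0.05],"turn":[0,0,0],"claw":0.02},{"dp":[0,0,0.09],"turn":[0,0,0],"claw":0.02},{"dp":[0,0,0.13],"turn":[0,0,0],"claw":0.02},{"dp":[0,0,0.15],"turn":[0,0,0],"claw":0.02},{"dp":[0,0,0.15],"turn":[0,0,0],"claw":0.02},{"dp":[0,0,0.15],"turn":[0,0,0],"claw":0.02}]'; python3 - <<'E'
from h import *
d=cam("scene"); crop(d,220,130,160,120,5,"m3.png");cv2.imwrite("pics/m3t.png",cam("top")["pixels"])
o=ctrl.get_obs();print(o["ee_pos"],o["t"],o["moment"],o["ft_force"])
E
```

```text
t: 4.25
ee_pos: [350.1, -260.8, 155.1]
orientation: [-3.093, 0.552, 0.0]
ft_force: [0.1, 0.1, -1.0]
width: 32.0
[ 349.53329507 -260.32637798  154.12396371] 4.35 [0.03257394 0.03653703 0.02399845] [-0.11455741  0.77900977 -1.94962917]
```

View pics/m3.png

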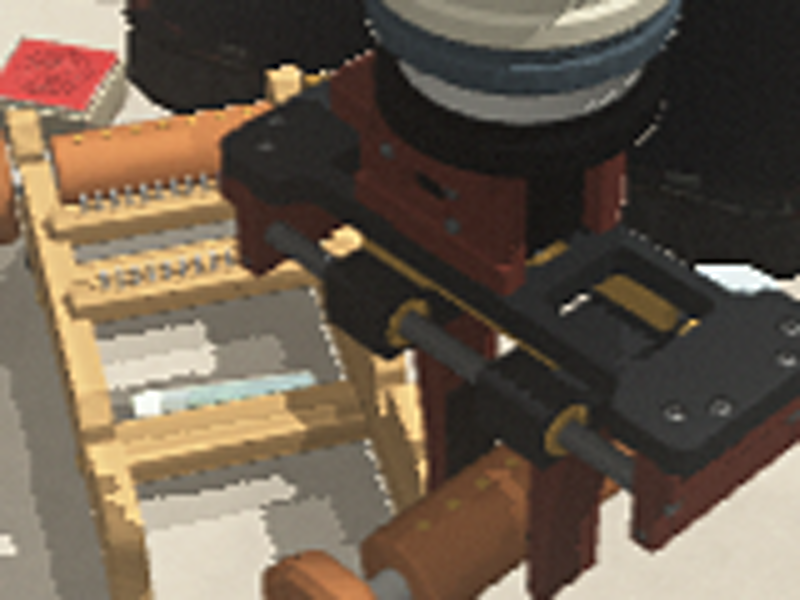

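View pics/m3t.png

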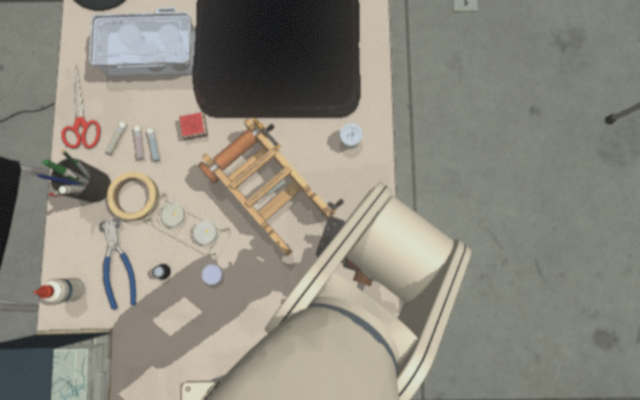

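```bash
python3 -m pendant '[{"dp":[0.03,0.045,0],"turn":[0,0,-0.12],"claw":0.02},{"dp":[0.055,0.085,0],"turn":[0,0,-0.25],"claw":0.02},{"dp":[0.08,0.12,0],"turn":[0,0,-0.38],"claw":0.02},{"dp":[0.0985,0.1505,0],"turn":[0,0,-0.506],"claw":0.02},{"dp":[0.0985,0.1505,0],"turn":[0,0,-0.506],"claw":0.02},{"dp":[0.0985,0.1505,0],"turn":[0,0,-0.506],"claw":0.02},{"dp":[0.0985,0.1505,0],"turn":[0,0,-0.506],"claw":0.02}]'; python3 - <<'E'
from h import *
d=cam("scene"); cv2.imwrite("pics/m4.png",d["pixels"]); crop(d,200,100,160,120,5,"m4c.png");cv2.imwrite("pics/m4t.png",cam("top")["pixels"])
o=ctrl.get_obs();print(o["ee_pos"],o["t"],o["qpos"],R.from_rotvec(o["orientation"]).as_matrix().round(3))
E
```

```text
t: 5.05
ee_pos: [447.8, -110.9, 154.5]
orientation: [2.857, -1.306, -0.004]
ft_force: [-1.0, -0.3, -1.9]
width: 32.4
[ 447.97380073 -111.46142125  155.07941103] 5.15 [-2.69532081e-01  2.88669435e-01  2.03293976e+00 -2.22801297e-04
  8.21519721e-01  2.16109664e+00] [[ 0.653 -0.758 -0.002]
 [-0.758 -0.653  0.   ]
 [-0.001  0.001 -1.   ]]
```

View pics/m4c.png

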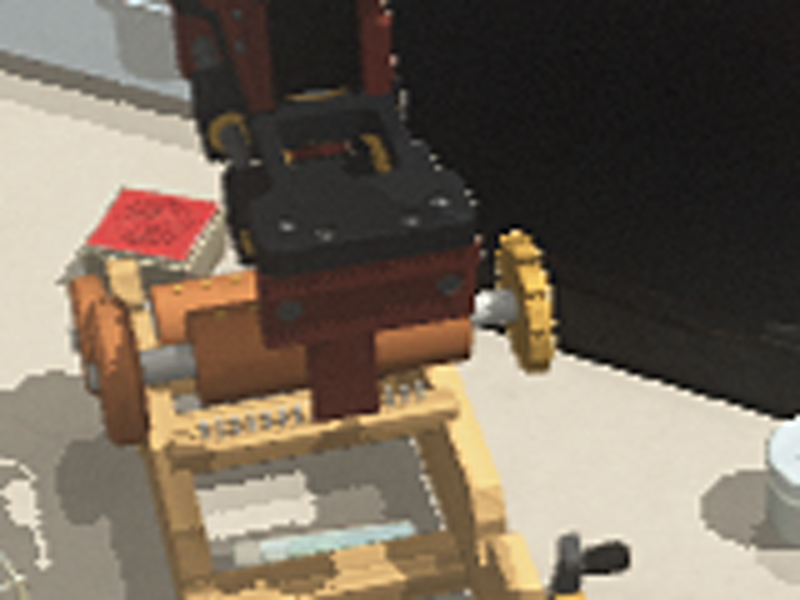

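View pics/m4t.png

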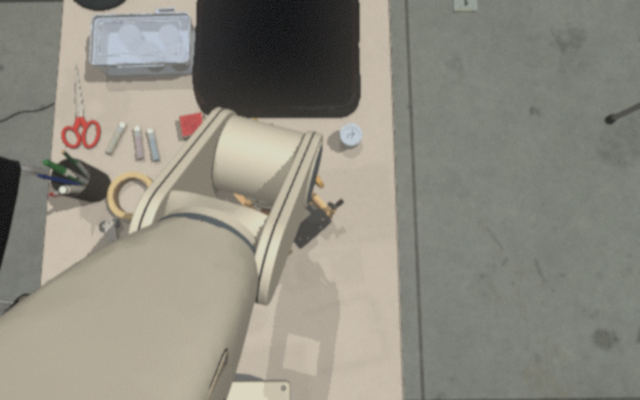

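```bash
python3 - <<'E'
from h import *
d=cam("scene");o=ctrl.get_obs()
ey=np.array([.653,-.758,0]); c=o["ee_pos"]+[0,0,19]
print(o["ee_pos"])
for b in(56,-56,65.5,-65.5,47,-47): print(b,(proj(d,c+b*ey)-[200,100])*5)
E
```

```text
[ 448.16925623 -111.54462943  155.29026563]
56 [487.23445583 301.70302891]
-56 [166.43238674 355.83469322]
65.5 [513.63995274 297.24740461]
-65.5 [138.38955476 360.56659901]
47 [462.10547264 305.94325618]
-47 [192.87617692 351.37260737]
```

```bash
python3 -m pendant '[{"dp":[0,0,-0.03],"turn":[0,0,0],"claw":0.02},{"dp":[0,0,-0.06],"turn":[0,0,0],"claw":0.02},{"dp":[0,0,-0.08],"turn":[0,0,0],"claw":0.02},{"dp":[0,0,-0.08],"turn":[0,0,0],"claw":0.02},{"dp":[0,0,-0.08],"turn":[0,0,0],"claw":0.02},{"dp":[0,0,-0.08],"turn":[0,0,0],"claw":0.02}]'; python3 - <<'E'
from h import *
P=[]
d=cam("scene"); crop(d,215,150,130,100,6,"m5c.png")
t=cam("top"); crop(t,230,150,130,110,5,"m5t.png")
o=ctrl.get_obs();print(o["ee_pos"],o["t"],o["ft_force"])
c=o["ee_pos"]+[0,0,18]
ey=np.array([.656,-.7547,0])
for X in (c+56*ey,c-56*ey,[485.8,-152.8,58],[412.3,-68.2,58],[485.8,-152.8,78],[412.3,-68.2,78]): print(((proj(d,X)-[215,150])*6).round(),((proj(t,X)-[230,150])*5).round())
E
```

```text
t: 5.8
ee_pos: [449.7, -111.2, 76.7]
orientation: [-2.855, 1.309, -0.003]
ft_force: [0.2, 0.6, -1.6]
width: 32.2
[ 449.83020336 -111.00580887   76.81243214] 5.9 [-0.14189371  0.06894014 -2.23971991]
[500. 263.] [397. 193.]
[139. 330.] [179. 383.]
[499. 351.] [399. 212.]
[148. 419.] [190. 394.]
[498. 304.] [397. 203.]
[141. 372.] [183. 389.]
```

View pics/m5c.png

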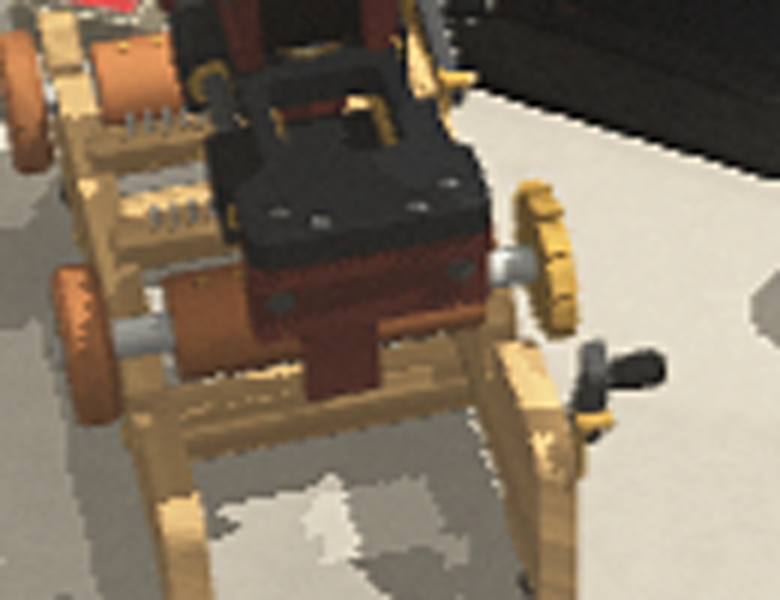

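View pics/m5t.png

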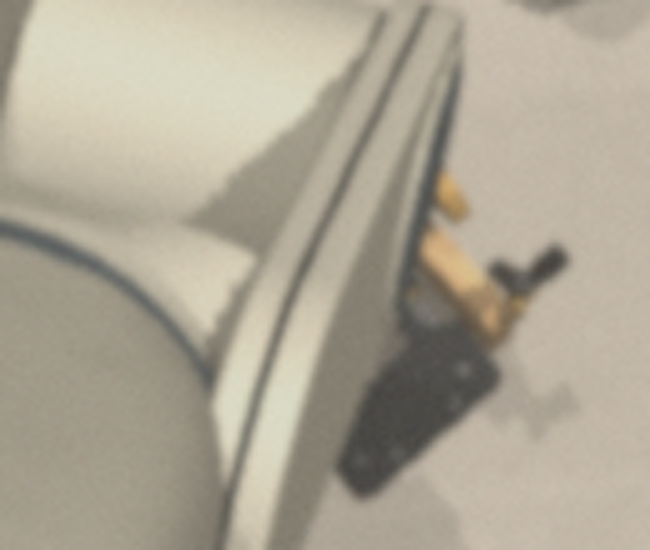

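```bash
python3 -m pendant '[{"dp":[0,0,-0.008],"turn":[0,0,0],"claw":0.02},{"dp":[0,0,-0.016],"turn":[0,0,0],"claw":0.02},{"dp":[0,0,-0.016],"turn":[0,0,0],"claw":0.02},{"dp":[0,0,-0.016],"turn":[0,0,0],"claw":0.02}]'; python3 - <<'E'
from h import *
d=cam("scene"); crop(d,215,150,130,100,6,"m6c.png")
o=ctrl.get_obs();print(o["ee_pos"],o["t"],o["ft_force"])
E
```

```text
t: 6.3
ee_pos: [448.7, -110.5, 59.3]
orientation: [2.856, -1.308, -0.002]
ft_force: [0.2, -0.8, -2.5]
width: 32.2
[ 448.87916587 -110.53361893   59.44352925] 6.35 [ 0.12662142  0.1713771  -1.28662676]
```

View pics/m6c.png

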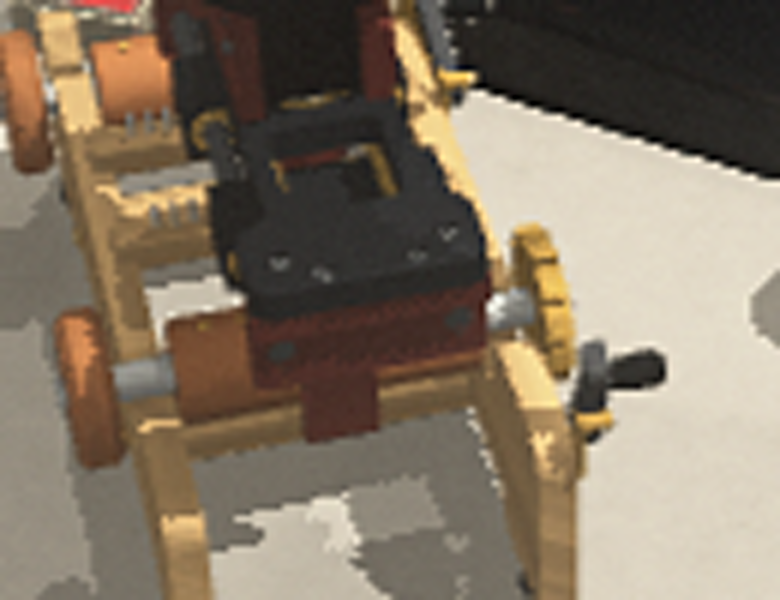

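```bash
python3 -m pendant '[{"dp":[0,0,-0.004],"turn":[0,0,0],"claw":0.02},{"dp":[0,0,-0.007],"turn":[0,0,0],"claw":0.02},{"dp":[0,0,-0.01],"turn":[0,0,0],"claw":0.02},{"dp":[0,0,-0.01],"turn":[0,0,0],"claw":0.02}]'; python3 - <<'E'
from h import *
o=ctrl.get_obs();print(o["ee_pos"],o["t"],o["ft_force"],o["moment"])
E
```

```text
t: 6.75
ee_pos: [448.7, -110.5, 49.2]
orientation: [2.856, -1.309, -0.001]
ft_force: [-0.2, 0.5, -1.9]
width: 32.5
[ 448.70948873 -110.52542037   49.22866487] 6.75 [-0.19134121  0.4869856  -1.93273768] [ 0.021842   -0.02747026  0.06003066]
```

No contact so far; continuing in small steps.

```bash
python3 -m pendant '[{"dp":[0,0,-0.003],"turn":[0,0,0],"claw":0.02},{"dp":[0,0,-0.006],"turn":[0,0,0],"claw":0.02},{"dp":[0,0,-0.006],"turn":[0,0,0],"claw":0.02}]'; python3 - <<'E'
from h import *
d=cam("scene"); crop(d,215,150,130,100,6,"m7c.png")
o=ctrl.get_obs();print(o["ee_pos"],o["t"],o["ft_force"],o["moment"])
E
```

```text
t: 7.05
ee_pos: [448.8, -110.5, 43.3]
orientation: [2.856, -1.308, -0.001]
ft_force: [0.7, 0.7, -2.3]
width: 32.2
[ 448.88674419 -110.54742405   43.45542752] 7.1 [-0.09116347 -0.24157506 -1.03269115] [ 0.05796215 -0.0698582  -0.0450054 ]
```

View pics/m7c.png

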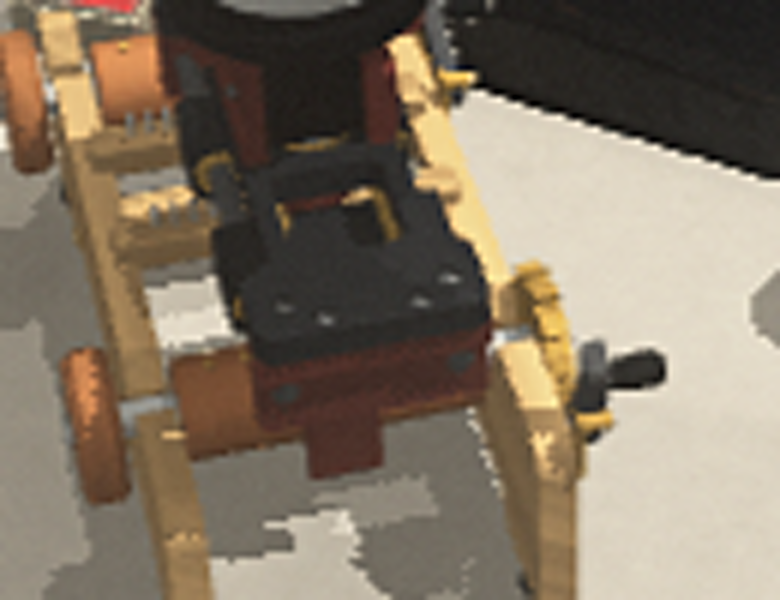

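```bash
python3 -m pendant '[{"dp":[0,0,-0.001],"turn":[0,0,0],"claw":0.02},{"dp":[0,0,-0.002],"turn":[0,0,0],"claw":0.02},{"dp":[0,0,-0.0025],"turn":[0,0,0],"claw":0.02},{"dp":[0,0,-0.0025],"turn":[0,0,0],"claw":0.02}]';python3 -m pendant '[{"dp":[0,0,-0.0005],"turn":[0,0,0],"claw":0.02},{"dp":[0,0,-0.001],"turn":[0,0,0],"claw":0.02},{"dp":[0,0,-0.001],"turn":[0,0,0],"claw":0.02}]'
```

```text
t: 7.5
ee_pos: [449.0, -110.6, 41.1]
orientation: [2.856, -1.309, -0.0]
ft_force: [-0.4, -0.6, -1.2]
width: 32.3
t: 7.8
ee_pos: [449.0, -110.6, 40.1]
orientation: [2.856, -1.309, -0.0]
ft_force: [-1.5, 0.3, -1.5]
width: 32.6
```

```bash
python3 -m pendant '[{"dp":[0,0,-0.0005],"turn":[0,0,0],"claw":0.02},{"dp":[0,0,-0.001],"turn":[0,0,0],"claw":0.02},{"dp":[0,0,-0.001],"turn":[0,0,0],"claw":0.02}]';python3 -m pendant '[{"dp":[0,0,-0.0005],"turn":[0,0,0],"claw":0.02},{"dp":[0,0,-0.001],"turn":[0,0,0],"claw":0.02},{"dp":[0,0,-0.001],"turn":[0,0,0],"claw":0.02}]'; python3 -c "
from h import *
d=cam('scene'); crop(d,215,150,130,100,6,'m8c.png');print(ctrl.get_obs()['ft_force'])"
```

```text
t: 8.1
ee_pos: [449.1, -110.6, 39.7]
orientation: [-2.856, 1.309, -0.0]
ft_force: [-2.2, -0.2, 7.5]
width: 32.3
t: 8.4
ee_pos: [449.1, -110.6, 39.5]
orientation: [-2.856, 1.308, -0.001]
ft_force: [-5.6, 1.0, 20.3]
width: 32.3
[-6.27864516  0.48877475 20.45377711]
```

View pics/m8c.png

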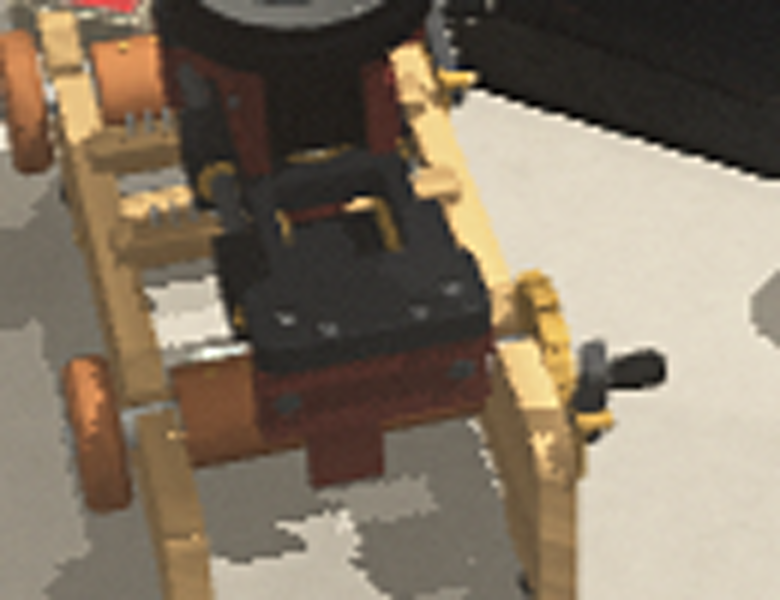

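```bash
python3 -m pendant '[{"dp":[0,0,0.001],"turn":[0,0,0],"claw":0.025},{"dp":[0,0,0.001],"turn":[0,0,0],"claw":0.033},{"dp":[0,0,0.001],"turn":[0,0,0],"claw":0.036},{"dp":[0,0,0.001],"turn":[0,0,0],"claw":0.042},{"dp":[0,0,0.001],"turn":[0,0,0],"claw":0.05},{"dp":[0,0,0.001],"turn":[0,0,0],"claw":0.05}]'; python3 -c "
from h import *
d=cam('scene'); crop(d,215,150,130,100,6,'m9c.png');print(ctrl.get_obs()['ft_force'])"
```

```text
t: 9.05
ee_pos: [449.1, -110.6, 39.0]
orientation: [-2.856, 1.308, 0.0]
ft_force: [0.6, -0.3, -0.3]
width: 49.7
[-0.68698506  0.41844354 -0.61830284]
```

View pics/m9c.png

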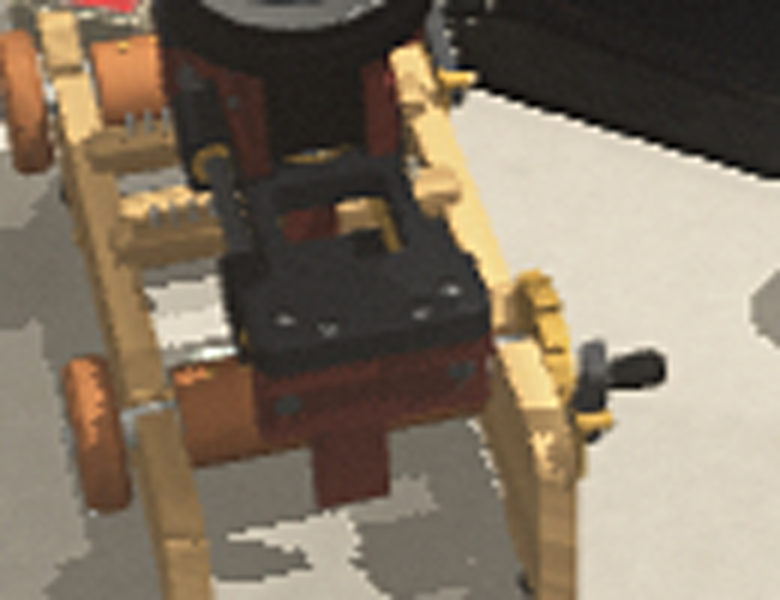

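```bash
python3 -m pendant '[{"dp":[0,0,0.01],"turn":[0,0,0],"claw":0.05},{"dp":[0,0,0.03],"turn":[0,0,0],"claw":0.05},{"dp":[0,0,0.07],"turn":[0,0,0],"claw":0.05},{"dp":[0,0,0.11],"turn":[0,0,0],"claw":0.05},{"dp":[0,0,0.13],"turn":[0,0,0],"claw":0.05},{"dp":[0,0,0.13],"turn":[0,0,0],"claw":0.05}]'; python3 - <<'E'
from h import *
d=cam('scene'); crop(d,215,150,130,100,6,'m10c.png');o=ctrl.get_obs();print(o['ee_pos'],o['ft_force'])
t=cam('top')
an=np.radians(41);ex=np.array([-np.cos(an),-np.sin(an)]);ey=np.array([np.sin(an),-np.cos(an)])
A=np.array([518,-52]);O=np.array([513.2,-54.7])
pt=proj(t,[*(A+147.5*ex+84*ey),78]);ps=proj(d,[*(A+129.6*ex+89*ey),78])
x,e=tri(t,pt,d,ps);print(pt,ps,x,e,(x[:2]-O)@ex,(x[:2]-O)@ey)
E
```

```text
t: 9.7
ee_pos: [451.0, -111.1, 172.6]
orientation: [-2.855, 1.308, -0.01]
ft_force: [0.6, 0.1, 0.4]
width: 50.0
[ 449.91843527 -110.81702326  170.85925726] [ 0.41721445  0.41595932 -0.31350526]
[339.50788274 202.08908395] [321.49757835 211.14353025] [ 458.99346135 -211.98363087   97.84775318] 1.3351184484108602 144.09754017523844 83.14077392206278
```

View pics/m10c.png

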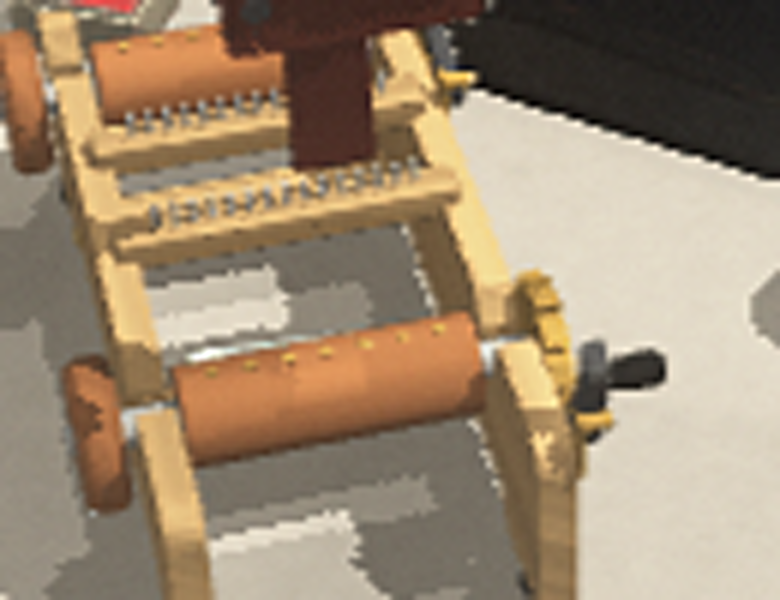

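```bash
python3 -m pendant '[{"dp":[-0.004,-0.04,0],"turn":[0,0,0],"claw":0},{"dp":[-0.008,-0.08,0],"turn":[0,0,0],"claw":0},{"dp":[-0.0125,-0.127,0],"turn":[0,0,0],"claw":0},{"dp":[-0.0125,-0.127,0],"turn":[0,0,0],"claw":0},{"dp":[-0.0125,-0.127,-0.02],"turn":[0,0,0],"claw":0},{"dp":[-0.0125,-0.127,-0.04],"turn":[0,0,0],"claw":0},{"dp":[-0.0125,-0.127,-0.04],"turn":[0,0,0],"claw":0},{"dp":[-0.0125,-0.127,-0.04],"turn":[0,0,0],"claw":0}]'; python3 - <<'E'
from h import *
d=cam('scene'); crop(d,235,150,130,100,6,'m11c.png');o=ctrl.get_obs();print(o['ee_pos'],o['t'])
c=(cam('top')); crop(c,270,150,130,110,5,'m11t.png')
E
```

```text
t: 10.6
ee_pos: [435.8, -236.6, 128.3]
orientation: [-2.856, 1.308, 0.005]
ft_force: [0.2, -0.3, -0.6]
width: 0.7
[ 436.44349609 -236.99158389  129.04933311] 10.65
```

View pics/m11c.png

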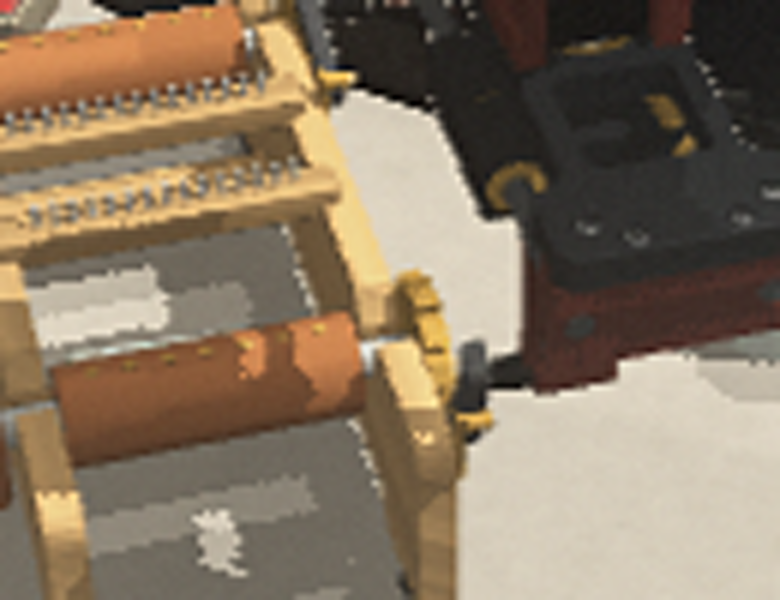

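View pics/m11t.png

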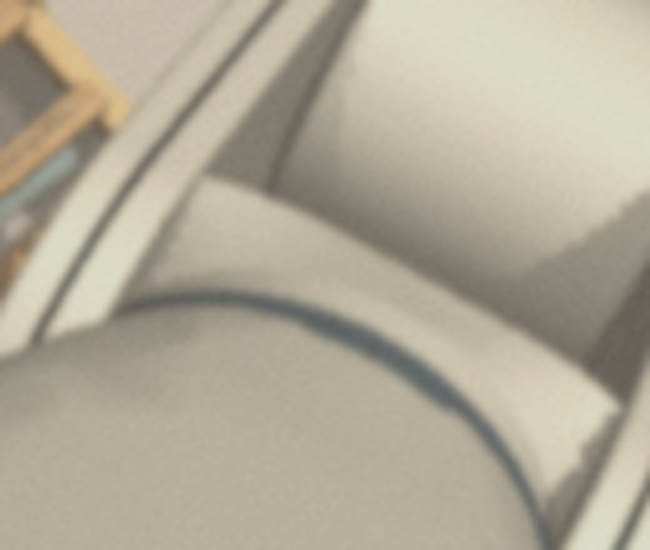

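```bash
python3 -m pendant '[{"dp":[0,0,-0.015],"turn":[0,0,0],"claw":0},{"dp":[0,0,-0.03],"turn":[0,0,0],"claw":0},{"dp":[0,0,-0.038],"turn":[0,0,0],"claw":0},{"dp":[0,0,-0.038],"turn":[0,0,0],"claw":0}]'; python3 - <<'E'
from h import *
d=cam('scene'); crop(d,265,170,130,100,6,'m12c.png');o=ctrl.get_obs();print(o['ee_pos'],o['t'],o['ft_force'])
print((proj(d,o['ee_pos'])-[265,170])*6)
E
```

```text
t: 11.1
ee_pos: [436.3, -237.2, 90.9]
orientation: [-2.856, 1.308, 0.002]
ft_force: [0.8, 0.4, 0.0]
width: 0.8
[ 436.61746408 -237.46552706   91.36849829] 11.15 [ 0.26030444 -0.59753719 -0.69456714]
[384.92323845 337.48178275]
```

View pics/m12c.png

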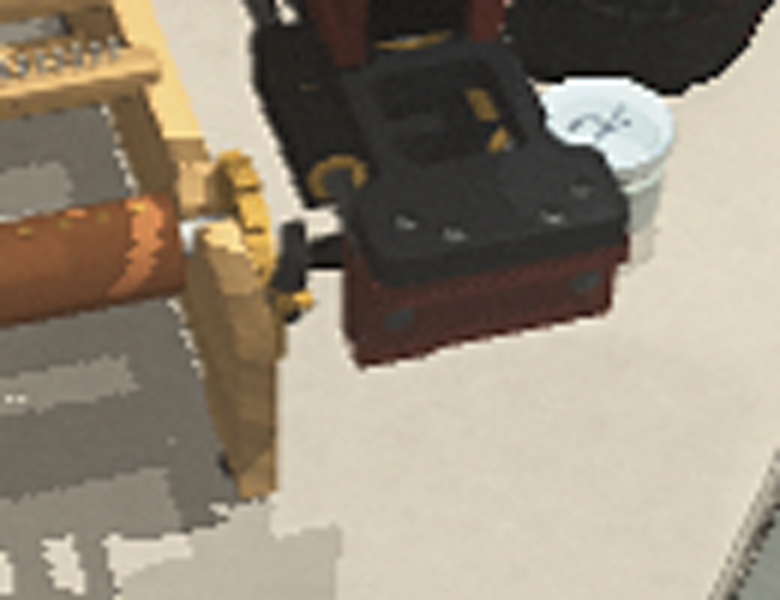

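```bash
python3 -m pendant '[{"dp":[0.006,0.0052,0],"turn":[0,0,0],"claw":0},{"dp":[0.0106,0.0092,0],"turn":[0,0,0],"claw":0},{"dp":[0.0151,0.0131,0],"turn":[0,0,0],"claw":0},{"dp":[0.0181,0.0157,0],"turn":[0,0,0],"claw":0},{"dp":[0.0181,0.0157,0],"turn":[0,0,0],"claw":0}]'; python3 - <<'E'
from h import *
d=cam('scene'); crop(d,265,170,130,100,6,'m13c.png');o=ctrl.get_obs();print(o['ee_pos'],o['t'],o['ft_force'])
E
```

```text
t: 11.65
ee_pos: [455.2, -221.5, 91.3]
orientation: [-2.857, 1.307, -0.001]
ft_force: [-1.3, 0.7, 0.7]
width: 0.6
[ 454.89686973 -221.64081827   91.2486804 ] 11.7 [-0.55146977  0.80276319  0.20113184]
```

View pics/m13c.png

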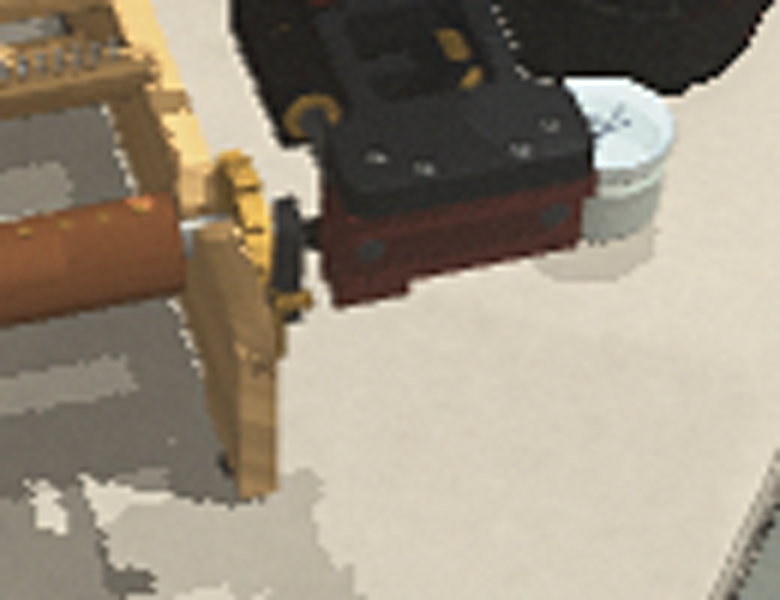

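```bash
python3 -m pendant '[{"dp":[0.003,0.0026,0],"turn":[0,0,0],"claw":0},{"dp":[0.006,0.0052,0],"turn":[0,0,0],"claw":0},{"dp":[0.0091,0.0079,0],"turn":[0,0,0],"claw":0},{"dp":[0.0091,0.0079,0],"turn":[0,0,0],"claw":0},{"dp":[0.0091,0.0079,0],"turn":[0,0,0],"claw":0}]'; python3 - <<'E'
from h import *
d=cam('scene'); crop(d,265,170,130,100,6,'m14c.png');o=ctrl.get_obs();print(o['ee_pos'],o['t'],o['ft_force'])
E
```

```text
t: 12.2
ee_pos: [463.7, -213.9, 91.1]
orientation: [2.856, -1.308, -0.0]
ft_force: [0.2, 0.5, -0.3]
width: 0.0
[ 463.65970308 -213.92373563   91.13664063] 12.25 [-0.31325933  0.0794253  -0.06191776]
```

View pics/m14c.png

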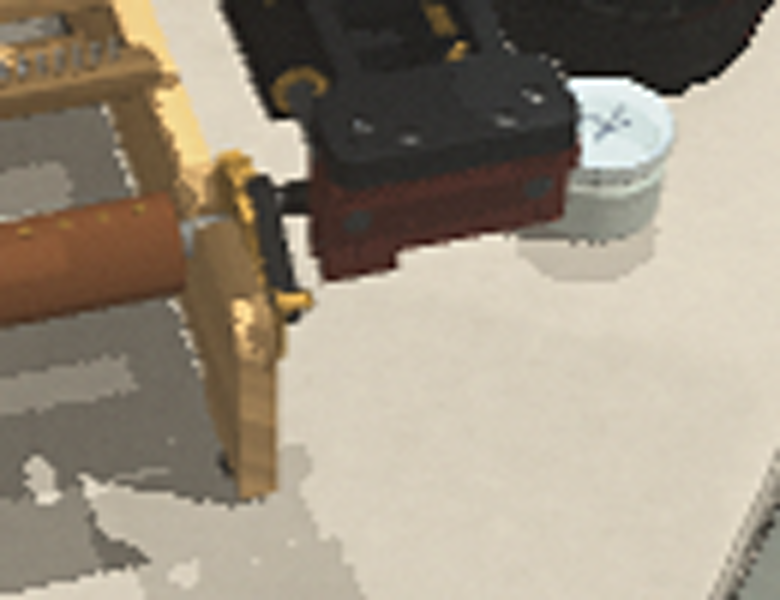

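```bash
python3 -m pendant '[{"dp":[0,0,0],"turn":[0,0,0],"claw":0},{"dp":[0,0,0],"turn":[0,0,0],"claw":0},{"dp":[-0.0113,-0.0098,0],"turn":[0,0,0],"claw":0},{"dp":[-0.015,-0.013,0.02],"turn":[0,0,0],"claw":0},{"dp":[-0.015,-0.04,0.06],"turn":[0,0,0],"claw":0},{"dp":[-0.02,-0.08,0.1],"turn":[0,0,0],"claw":0},{"dp":[-0.04,-0.12,0.12],"turn":[0,0,0],"claw":0},{"dp":[-0.06,-0.16,0.12],"turn":[0,0,0],"claw":0}]'; python3 -m pendant '[{"dp":[-0.03,-0.05,0],"turn":[0,0,0],"claw":0},{"dp":[-0.06,-0.10,0],"turn":[0,0,0],"claw":0},{"dp":[-0.08,-0.14,0],"turn":[0,0,0],"claw":0},{"dp":[-0.10,-0.18,0],"turn":[0,0,0],"claw":0},{"dp":[-0.10,-0.18,0],"turn":[0,0,0],"claw":0},{"dp":[-0.10,-0.18,0],"turn":[0,0,0],"claw":0}]'; python3 - <<'E'
from h import *
d=cam('scene'); crop(d,215,150,130,100,6,'m15c.png');o=ctrl.get_obs();print(o['ee_pos'],o['t'],o['ft_force'])
t=cam('top'); crop(t,190,110,150,150,4,'m15t.png')
E
```

```text
t: 13.05
ee_pos: [403.9, -376.8, 214.8]
orientation: [2.855, -1.306, 0.009]
ft_force: [0.8, -0.3, -0.2]
width: 0.5
t: 13.65
ee_pos: [301.8, -554.8, 210.6]
orientation: [-2.854, 1.313, 0.001]
ft_force: [0.2, 1.2, -0.8]
width: 0.6
[ 302.67026425 -553.50959445  210.60211375] 13.7 [ 0.40506409 -0.04936183  0.32322283]
```

View pics/m15c.png

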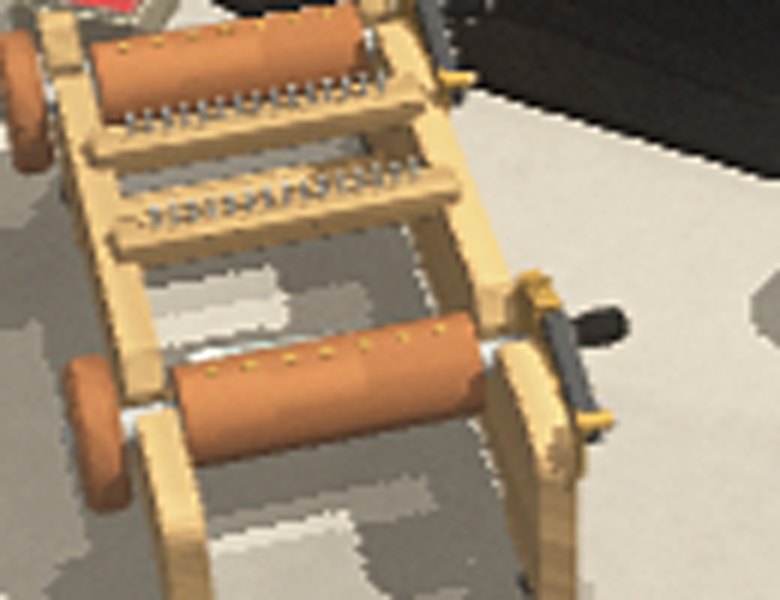

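View pics/m15t.png

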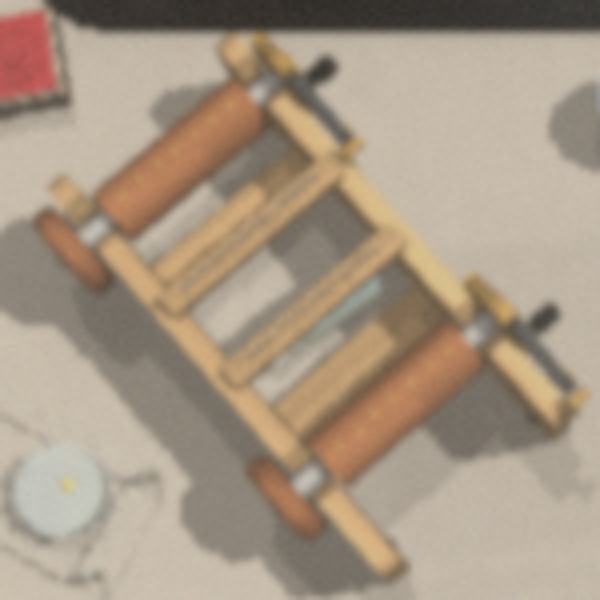

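```bash
python3 - <<'E'
from h import *
t=cam('top');s=cam('scene')
an=np.radians(41);ex=np.array([-np.cos(an),-np.sin(an)]);ey=np.array([np.sin(an),-np.cos(an)]);O=np.array([513.2,-54.7])
for n,a,b in [('wheel',(310,192.5),(298.3,208.7)),('knobend',(267,228.75),(239.7,220)),('pawlknob',(325.5,190),(315.3,204.2))]:
    x,e=tri(t,a,s,b);print(n,x.round(1),round(e,1),'loom',((x[:2]-O)@ex).round(1),((x[:2]-O)@ey).round(1))
# tube, pot, compare vs first pictures
for n,d in(('top',t),('scene',s)):
    a=cv2.imread(f'pics/{n}0.png'); df=cv2.absdiff(a,d['pixels']).max(2)
    r={'top':(335,120,30,30),'scene':(350,178,32,35)}[n]; print(n,'pot diff',df[r[1]:r[1]+r[3],r[0]:r[0]+r[2]].mean())
print(ctrl.get_obs()['t'])
E
```

```text
wheel [ 485.4 -153.2   58. ] 0.1 loom 85.6 56.1
knobend [413.  -66.7  56.1] 1.7 loom 83.5 -56.6
pawlknob [ 486.7 -186.1   81.1] 3.3 loom 106.2 81.8
top pot diff 3.7133333333333334
scene pot diff 1.79375
13.85
```

```bash
python3 -m pendant '[{"dp":[0,0,0],"turn":[0,0,0],"claw":0},{"dp":[0,0,0],"turn":[0,0,0],"claw":0},{"dp":[0,0,0],"turn":[0,0,0],"claw":0}]'; python3 -c "
from workcell import ctrl
print(ctrl.close_job())"
```

```text
t: 14.15
ee_pos: [304.3, -553.5, 211.3]
orientation: [2.857, -1.307, 0.0]
ft_force: [0.6, -0.8, 0.2]
width: 0.6
the job is handed in; nothing more can be done
None
```

The roller is seated in the near slots with its brass wheel on the pawl side, and the raised pawl now lies on that wheel. I handed the job in at about 14 s of the 45 s allowed.

- **Roller:** I gripped it at its middle, lowered it in small steps until the force showed contact with the slot bottoms (about 20 N at most), then let go. In the last two-view check the wheel-end journal came out at (85.6, 56.1) mm in loom x, y and 58.0 mm high. The hand-wheel end came out at (83.5, -56.6) and 56.1 mm high. The seats are at (85, ±56) and 58 mm.
- **Hand-wheel end:** it read about 2 mm low, which is within the 2 mm camera calibration. I did not measure that end again.
- **Pawl:** I pushed its knob past upright with the closed fingers and it fell onto the wheel. The knob measured x = 106 mm and 81 mm high, against about 104 and 81 expected for a pawl resting on the wheel.
- **Pot and bead tube:** the pot looks unchanged from the first pictures. I checked the bead tube only by eye, in the last top view, where it still lies inside the loom.
- **Arm:** it is parked well clear of everything, with no contact force showing.

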